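# Unscrew the left-hand burr carrier of a coffee grinder

## Robot

A 6-joint arm with a two-finger parallel gripper is mounted at the origin on the work surface. World frame = base frame: x ahead of the robot, y to its left, z up, the work surface at z = 0. Lengths are in m, angles in rad, forces in N, time in s.
With the tool pointing down it reaches from about 0.325 to 0.775 m from the base axis. Payload 9.3 kg.
Tool frame: the origin (TCP) lies between the finger pads; the fingertips stand 17 mm ahead of it and the grasp point (between the pads) lies 2 mm behind it; z points along the fingers, y is the line along which they close (so a half turn about z gives the same grasp; the last joint's range is limited). The gripper opens to 85 mm and grips with 20 to 120 N. Pads are 22 mm wide; open, the fingers measure 114 mm over their backs; the gripper's body (76 mm by 85 mm) begins 54 mm behind the grasp point. The pads swing forward as they close: fully open they stand 13 mm farther back than shut.
Start: joints at [-1.335, 0.259, 0.021, 1.334, 0, 1.418], TCP at [0.208, -0.509, 0.248] pointing down, gripper open.
Joint ranges: [-3.04, 3.04], [-0.91, 1.82], [-1.04, 1.36], [-1.92, 1.95], [-1.52, 1.45], [-3.14, 3.14]. Speed limits (rad/s): [2.22, 2.22, 2.79, 3.14, 3.14, 3.14].

## Interface

Orientations are given as a rotation vector (axis times angle).
In Python, from workcell import ctrl gives the robot as it stands.
- The arm moves only by the shell command python3 -m inch 'ROWS'. ROWS is text: rows parted by semicolons, each of 7 numbers parted by spaces: the shift along the tool's x, y, z in units of 0.1 m (1.0 is 0.1 m), then the turn, a rotation vector about the tool's x, y, z in units of 2 pi rad (1.0 is 2 pi rad), then the opening, from 0 (shut) to 1 (fully open). A call has 1 to 10 rows; each row is the pose to reach, as a shift and turn from the pose commanded when the call began, along the tool's axes at that moment, turning the shorter way round; what a row does not reach only later rows make up. A row lasts 1/10 s, in which the tool goes at most 50 mm and 8.59 degrees, less where a joint would pass 70% of its speed; a pose out of reach is approached as far as the arm can. A call with a number of a shift or a turn outside -1 to 1 is refused whole. A call with a gripper value outside its range is refused whole. The fingers move at their own pace and stop on an object; the grip force is fixed at half the most. Time passes only in rows, so rows that repeat a pose let the fingers close. It gives the time, the measured TCP pose, the force, the opening and the grip force at its end, in the units of the state.
- ctrl.state(): the state, without advancing time (a new reading comes with each control period).
- ctrl.get_image(name): name is "scene" or "side" or "wrist"; returns a dict with "pixels" (400x640x3 uint8, blue, green, red), "fx", "fy", "cx", "cy" (pixels), "R" (3x3) and "t" (3): a world point X has camera coordinates R X + t. Camera axes: x right, y down, z forward; pixel columns grow to the right and rows downward; lengths in m; the calibration is good to about 2 mm. A picture is of the moment at which its call begins. There is no depth.
- ctrl.close_job(): hands the job in; it is judged then, once.
The state is a dict: "t": time; "joint_positions": joint angles; "qvel": joint speeds; "effort": joint torques, N m; "ee_pos": TCP position; "ee_rot": TCP orientation; "ft_force": force on the tool from outside, world axes, zero at the start; "wrist_torque": the same for the moment, N m; "gripper_width": finger opening in m; "grasp_force": force on a finger pad.
Only numpy, scipy, OpenCV 4.12 (cv2) and the standard library are available. Lean on these libraries where they do the work, as an engineer would, in place of code of your own. Each camera call takes 0.05 s, during which the arm holds its last target. There are 200 camera calls.

## Task

The coffee grinder is due for cleaning. Its burr carrier has a left-hand thread: unscrew it clockwise (seen from above) by its bar grip until its engraved orange mark points into the orange arc on the grinder's rim, and feel for the place within the arc where it comes free; turn and pull gently, never forcing it in its thread. Then lift it out and set it down gently, upright, in the middle of the empty black tray, leaving the other things on the counter where they are.

Things in the scene. Friction and masses are not known exactly. Their poses are not given: they have to be found in the camera images.
- grinder: Coffee grinder with its hopper off, fixed to the counter: a grey square block 130 x 130 x 180 tall. Origin at the centre of its underside, x and y along its sides, z up. In its flat top is a round threaded well on the vertical axis through the origin, with the burr carrier screwed into it. Where exactly the thread ends depends on the grind setting, which cannot be seen.
- well (a point): Centre of the well's mouth, 62 wide, in the grinder's top. Thread left-hand, coarse, 1 mm side play, 3 mm axial play, spoilt by over 25 N: turned clockwise seen from above, the carrier climbs some 5 mm. A spring pushes it up with 10 N when tight, 6 N near release, where it springs up some 6 mm more and lifts straight out. It is free over some 0.17 rad only, then a hard stop; another at the tight end.
- release_mark (a point): Middle of the orange arc engraved in the grinder's top rim, 50 from the well's axis in the grinder's +x direction, 180 above the counter. The arc reaches 0.6 rad to either side. The carrier comes free somewhere while its own orange mark points into this arc; just where must be felt, for elsewhere the thread still holds it.
- carrier_grip (a point): Point on the burr carrier's axis within its black bar grip (52 long, 14 thick, 30 high), 8 below the bar's top, 22 above the flange, 47 above the carrier's underside. Its x axis runs along the bar to the end with the orange mark, y across the bar, z up. At the start its x axis is about 1.6 rad anticlockwise of the grinder's x axis.
- carrier_mark (a point): The orange line engraved along one half of the bar grip's top and down its end: this point is at the bar's end, 26 from the carrier's axis, on its top.
- carrier: The burr carrier, about 220 g, 55 high: bar grip on an aluminium flange (68 wide, 4 thick); below it a steel core 44 wide, 21 long, on whose flat underside it stands, with two brass pins that run in the thread and reach 29 from the axis. Origin at the centre of its underside, axes as for carrier_grip.
- black_tray: Empty black tray fixed to the counter, 180 (x) x 150 (y), 22 high, walls and floor 4 thick. Origin at the centre of its underside, z up. It stands to one side of the grinder, the white tray to the other.
- white_tray: White tray of the same size, fixed, holding the brush and the spoon; not to be used.
- brush: Cleaning brush 130 long lying in the white tray; leave it there.
- spoon: Spoon 130 long lying in the white tray; leave it there.
- bean_jar: Amber jar of beans, 80 wide, 130 high, standing behind; leave it alone. Origin at its underside.
- mug: Blue mug, 80 wide, 90 high, standing behind; leave it alone. Origin at its underside.
- coasters: Stack of round coasters, 96 wide, 30 high; leave it alone. Origin at its underside.
- syrup: Green bottle, 60 wide, 170 high; leave it alone. Origin at its underside.
There are look-alikes about, which are no part of the job. What is meant by the carrier is not green, pink or turquoise, and is the smaller of those in its own colour.

How it is judged:
By the outcome, as a careful person would: the job done as asked, in the order asked, and still so for the second after the job is handed in, with the robot touching nothing.
It also fails if it takes over 72 s, if anything falls off the work surface, if the arm or the gripper's body presses on something with over 40 N, if the wrist force passes 120 N, or if a joint passes its speed limit or range.

## Working session

There is one attempt and no reset: what is moved stays moved. The work goes in short steps, Python scripts to look and compute and a shell command to move; the robot and the scene stay as the last step left them, time stands still between calls to the robot, and variables do not carry over. Pictures are saved under pics/ and viewed, at most 10 in all, crops included, and the job is handed in when it is done.

```bash
mkdir -p pics; ls; python3 - <<'E'
from workcell import ctrl
import cv2,numpy as np
for n in("scene","side"):
    d=ctrl.get_image(n);cv2.imwrite(f"pics/{n}0.png",d["pixels"]);print(n,d["fx"],d["cx"],d["cy"],d["R"],d["t"])
s=ctrl.state();print(s)
E
```

```text
pics
scene 470.08743459815423 325.5602339090273 199.24747011742363 [[-0.75226678  0.65880278  0.00857831]
 [ 0.53545878  0.61890676 -0.57466365]
 [-0.38389919 -0.42770704 -0.81834473]] [ 0.43662749 -0.20771714  1.65149719]
side 369.5726143016331 317.6023237437101 191.71521324886726 [[-0.97947259 -0.20110033  0.01385999]
 [-0.14180883  0.63855805 -0.75639531]
 [ 0.14326094 -0.74283395 -0.65396791]] [0.53883729 0.18941463 1.00704331]
{'t': 0.1, 'joint_positions': array([-1.33457080e+00,  2.59144263e-01,  2.08118933e-02,  1.33372510e+00,
        6.81819134e-06,  1.41822240e+00]), 'qvel': array([ 0.00099936, -0.00301829,  0.00041699,  0.00122398, -0.00231723,
       -0.00156609]), 'effort': array([ 5.66133254e-03, -5.56696343e+01,  3.45068693e+01,  1.16892197e-02,
       -6.01124543e-05,  1.71943825e-06]), 'ee_pos': array([ 0.2084441 , -0.50869968,  0.24771194]), 'ee_rot': array([-3.08118041e+00, -6.06641862e-01,  7.21034606e-05]), 'ft_force': array([-0.0633029 , -0.10379859,  0.32069229]), 'wrist_torque': array([-0.00744779, -0.01537322,  0.02151282]), 'grasp_force': 0.0, 'gripper_width': 0.08541975613016453}
```

View pics/scene0.png

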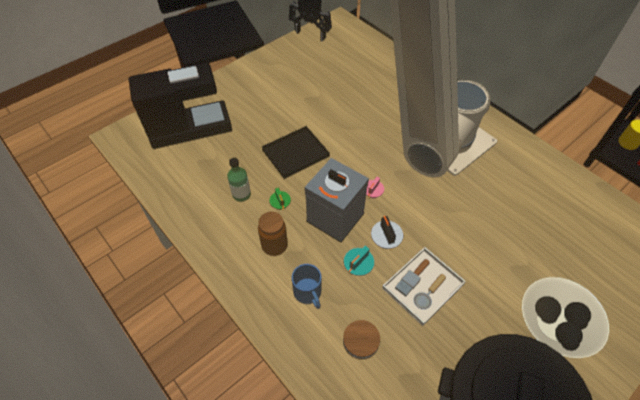

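View pics/side0.png

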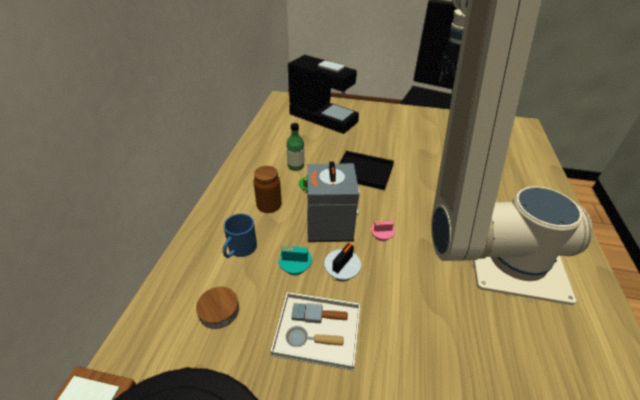

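The carrier candidates in the scene view are:
- aluminium/black in the grinder (337,178)
- a larger aluminium/black one on the counter (387,233)
- green (280,200)
- pink (374,187)
- turquoise (360,261)

I choose the one in the grinder, which is the smaller of its colour and sits in the well. The black tray is at (296,152) in the scene view and (365,170) in the side view. Next is a close crop to check.

```bash
cat > h.py <<'E'
from workcell import ctrl
import cv2,numpy as np
def ray(d,u,v):
    R,t=np.array(d["R"]),np.array(d["t"]);return -R.T@t, R.T@np.array([(u-d["cx"])/d["fx"],(v-d["cy"])/d["fy"],1])
def onz(d,u,v,z):
    c,r=ray(d,u,v);return c+r*(z-c[2])/r[2]
def proj(d,X):
    p=d["R"]@np.array(X)+d["t"];return p[:2]/p[2]*[d["fx"],d["fy"]]+[d["cx"],d["cy"]]
def tri(*obs):
    A=np.zeros((3,3));b=np.zeros(3)
    for d,u,v in obs:
        c,r=ray(d,u,v);r=r/np.linalg.norm(r);P=np.eye(3)-np.outer(r,r);A+=P;b+=P@c
    return np.linalg.solve(A,b)
def orange(d,box):
    h=cv2.cvtColor(d["pixels"],cv2.COLOR_BGR2HSV);m=cv2.inRange(h,(3,150,120),(18,255,255));k=np.zeros_like(m);u0,v0,u1,v1=box;k[v0:v1,u0:u1]=m[v0:v1,u0:u1];return k
E
python3 - <<'E'
from h import *
D={n:ctrl.get_image(n) for n in("scene","side")}
B={"scene":(295,150,375,245),"side":(300,155,360,245)}
o=[]
for n,d in D.items():
    u0,v0,u1,v1=B[n];o.append(cv2.resize(d["pixels"][v0:v0+75,u0:u0+50 if 0 else u0+66],(396,450),interpolation=cv2.INTER_CUBIC))
    n_,l,st,c=cv2.connectedComponentsWithStats(orange(d,B[n]))
    for i in range(1,n_):print(n,st[i],c[i],onz(d,*c[i],.18),onz(d,*c[i],.21))
    # flange: bright blob
    g=cv2.cvtColor(d["pixels"],cv2.COLOR_BGR2HSV);m=cv2.inRange(g,(0,0,150),(180,70,255))
    k=np.zeros_like(m);k[v0:v0+40,u0:u1]=m[v0:v0+40,u0:u1]
    cs=cv2.findContours(k,cv2.RETR_EXTERNAL,cv2.CHAIN_APPROX_NONE)[0];q=np.vstack([c for c in cs if len(c)>5]);e=cv2.fitEllipse(cv2.convexHull(q));print("flange",e,onz(d,*e[0],.186))
    # black tray
    m=cv2.inRange(g,(0,0,0),(180,255,45)); n_,l,st,c=cv2.connectedComponentsWithStats(m)
    p=(296,152) if n=="scene" else (375,172)
    i=l[p[1],p[0]]
    if i:
        cs=cv2.findContours((l==i).astype(np.uint8),cv2.RETR_EXTERNAL,cv2.CHAIN_APPROX_NONE)[0][0];a=cv2.approxPolyDP(cs,5,True)[:,0]
        print("tray",st[i],[(tuple(x),onz(d,*x,.022)[:2].round(3)) for x in a])
cv2.imwrite("pics/crop1.png",np.hstack(o))
E
```

```text
scene [338 175   7   4   9] [341.         176.11111111] [ 0.49631075 -0.03220178  0.18      ] [ 0.51283286 -0.01562007  0.21      ]
scene [372 185   1   1   1] [372. 185.] [0.45200742 0.04752114 0.18      ] [0.46979729 0.06182154 0.21      ]
scene [319 187  19  11  48] [326.58333333 192.91666667] [ 0.56572855 -0.01484195  0.18      ] [0.58026423 0.001243   0.21      ]
scene [370 188   1   1   1] [370. 188.] [0.46350373 0.05131981 0.18      ] [0.48096462 0.0655115  0.21      ]
scene [368 194   2   2   2] [368.5 194.5] [0.48215944 0.0645285  0.18      ] [0.49908649 0.07834222 0.21      ]
flange ((336.7560119628906, 180.6346893310547), (19.293004989624023, 24.25721549987793), 91.41781616210938) [ 0.51931555 -0.02481331  0.186     ]
side [332 168   2   6  10] [332.6 170.1] [ 0.52313047 -0.05961309  0.18      ] [ 0.51762425 -0.02078909  0.21      ]
side [312 171   6  15  43] [313.8372093  178.09302326] [ 0.56583475 -0.01438379  0.18      ] [0.55824328 0.02223167 0.21      ]
side [349 243   4   2   7] [350.28571429 243.57142857] [0.44011375 0.19222283 0.18      ] [0.43866122 0.21874972 0.21      ]
flange ((339.1296081542969, 181.30328369140625), (20.88611602783203, 43.41422653198242), 116.84506225585938) [ 0.49721878 -0.00836476  0.186     ]
tray [ 341  152   52   37 1110] [((np.int32(345), np.int32(153)), array([ 0.525, -0.375])), ((np.int32(341), np.int32(162)), array([ 0.531, -0.317])), ((np.int32(355), np.int32(164)), array([ 0.481, -0.316])), ((np.int32(359), np.int32(183)), array([ 0.455, -0.214])), ((np.int32(384), np.int32(188)), array([ 0.373, -0.207])), ((np.int32(392), np.int32(161)), array([ 0.355, -0.363]))]
```

View pics/crop1.png

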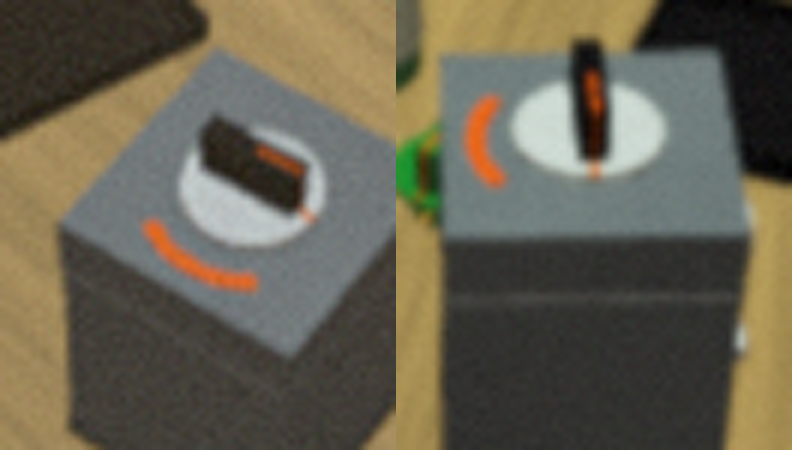

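The crop shows that the bar in the well matches the description. It has a round aluminium flange, and its orange mark points towards the viewer in the side view (~(333,183)). The orange arc is to the left, centred at (326.6,192.9) in scene and (313.8,178.1) in side.

```bash
python3 - <<'E'
from h import *
D={n:ctrl.get_image(n) for n in("scene","side","wrist")}
a,b=D["scene"],D["side"]
P=lambda d,l,z:[onz(d,*p,z)[:2].round(4) for p in l]
sc=P(a,[(305,187),(343.7,209.5),(330.8,158.3)],.18)
si=P(b,[(307.7,164.2),(353.7,163.2),(359,194.2),(307.7,194.2)],.18)
print(sc,(sc[1]+sc[2])/2);print(si,np.mean(si,0))
print("flange",onz(a,337,181.2,.184),onz(b,332.2,176.5,.184))
print("tri flange",tri((a,337,181.2),(b,332.2,176.5)))
print("bar top mark end",tri((a,345.5,178.3),(b,333.2,173)), "other end", tri((a,330.5,170),(b,331.5,162)))
# tray: dark low-sat pixels near
for n,d,box in(("scene",a,(255,120,332,182)),("side",b,(330,148,400,190))):
    g=d["pixels"].max(2);k=np.zeros_like(g);u0,v0,u1,v1=box;k[v0:v1,u0:u1]=(g<62)[v0:v1,u0:u1]
    n_,l,st,c=cv2.connectedComponentsWithStats(k);i=1+st[1:,4].argmax()
    cs=max(cv2.findContours((l==i).astype(np.uint8),cv2.RETR_EXTERNAL,cv2.CHAIN_APPROX_NONE)[0],key=len)
    p=cv2.approxPolyDP(cs,4,True)[:,0];print(n,[(tuple(map(int,x)),onz(d,*x,.022)[:2].round(3),onz(d,*x,0)[:2].round(3)) for x in p])
cv2.imwrite("pics/w0.png",D["wrist"]["pixels"])
o=cv2.resize(a["pixels"][115:185,250:340],(720,560),interpolation=cv2.INTER_CUBIC);cv2.imwrite("pics/tray.png",o)
E
```

```text
[array([ 0.5977, -0.0692]), array([0.5672, 0.0565]), array([ 0.4747, -0.1   ])] [ 0.52095 -0.02175]
[array([ 0.5954, -0.071 ]), array([ 0.4709, -0.1038]), array([0.4408, 0.0243]), array([0.5674, 0.0524])] [ 0.518625 -0.024525]
flange [ 0.51906348 -0.02399156  0.184     ] [ 0.5186665  -0.02673013  0.184     ]
tri flange [ 0.51887039 -0.02418035  0.18510517]
bar top mark end [0.51277341 0.00206406 0.21824694] other end [ 0.52487715 -0.04569645  0.21742816]
scene [((306, 127), array([ 0.355, -0.362]), array([ 0.342, -0.378])), ((263, 146), array([ 0.523, -0.389]), array([ 0.513, -0.406])), ((284, 177), array([ 0.552, -0.238]), array([ 0.542, -0.252])), ((328, 155), array([ 0.382, -0.214]), array([ 0.369, -0.228]))]
side [((346, 151), array([ 0.524, -0.388]), array([ 0.527, -0.42 ])), ((340, 162), array([ 0.535, -0.316]), array([ 0.538, -0.346])), ((354, 163), array([ 0.486, -0.321]), array([ 0.488, -0.351])), ((358, 183), array([ 0.458, -0.214]), array([ 0.46 , -0.241])), ((383, 189), array([ 0.376, -0.201]), array([ 0.375, -0.228])), ((392, 161), array([ 0.355, -0.363]), array([ 0.353, -0.394]))]
```

View pics/w0.png

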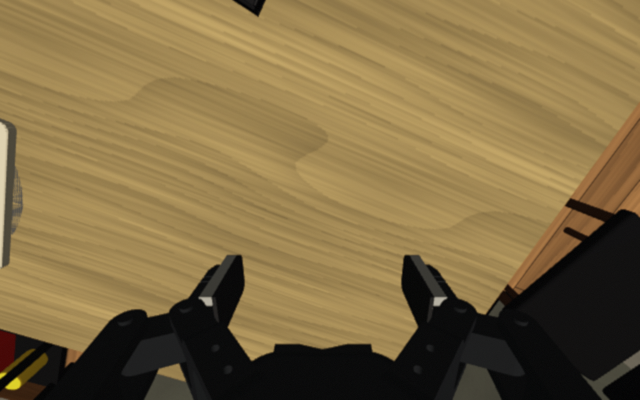

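The wrist picture shows the open fingers at the bottom, (230,290) and (415,290), with nothing of the job in view.

Grinder estimates: centre ≈ (0.519,-0.0245), yaw ≈ 0.24. The bar's mark direction measures 1.82, which agrees with 0.24+1.6. The black tray centre is ≈ (0.449,-0.307). I'll work out the transit steps next.

```bash
cat >> h.py <<'E'
from scipy.spatial.transform import Rotation as Ro
def pose():
    s=ctrl.state();return s["ee_pos"],Ro.from_rotvec(s["ee_rot"]).as_matrix()
def row(p,R,tgt,psi):
    x=np.array([np.cos(psi),np.sin(psi),0]);z=np.array([0,0,-1.]);T=np.c_[x,np.cross(z,x),z]
    return np.r_[R.T@(np.array(tgt)-p)/.1,Ro.from_matrix(R.T@T).as_rotvec()/2/np.pi].round(3),T
E
python3 - <<'E'
from h import *
p,R=pose();psi0=.389;P0=p.copy();G=np.array([.519,-.0245,.31])
for k in range(1,7):
    t=P0+(G-P0)*k/6;t[2]=min(.31,P0[2]+.04*k)
    r,T=row(p,R,t,psi0+(2*np.pi-1.30-.389)*k/6);print(r);p,R=t,T
E
```

```text
[ 0.785 -0.551 -0.4   -0.    -0.    -0.122]
[ 0.948  0.147 -0.219  0.     0.    -0.122]
[ 0.581  0.763  0.     0.     0.    -0.122]
[-0.11   0.953  0.     0.     0.    -0.122]
[-0.739  0.611  0.     0.     0.    -0.122]
[-0.956 -0.072  0.     0.     0.    -0.122]
```

```bash

python3 -m inch '.4 -.28 -.4 0 0 -.06 1;.78 -.55 -.4 0 0 -.12 1;.78 -.55 -.4 0 0 -.12 1;.78 -.55 -.4 0 0 -.12 1;.78 -.55 -.4 0 0 -.12 1;.78 -.55 -.4 0 0 -.12 1'
python3 -m inch '.95 .15 -.22 0 0 -.12 1;.95 .15 -.22 0 0 -.12 1;.95 .15 -.22 0 0 -.12 1;.95 .15 -.22 0 0 -.12 1;.95 .15 -.22 0 0 -.12 1;.95 .15 -.22 0 0 -.12 1'
python3 -m inch '.58 .76 0 0 0 -.12 1;.58 .76 0 0 0 -.12 1;.58 .76 0 0 0 -.12 1;.58 .76 0 0 0 -.12 1;.58 .76 0 0 0 -.12 1;.58 .76 0 0 0 -.12 1'
```

```text
t: 0.95
ee_pos: [0.2599, -0.4283, 0.2884]
ee_rot: [2.64, 1.703, -0.0]
ft_force: [0.0, 0.1, 0.3]
gripper_width: 0.0852
grasp_force: 0.0
t: 1.55
ee_pos: [0.3129, -0.3482, 0.3103]
ee_rot: [-1.833, -2.551, -0.0]
ft_force: [-0.0, -0.5, 0.4]
gripper_width: 0.0853
grasp_force: 0.0
t: 2.15
ee_pos: [0.3663, -0.269, 0.3102]
ee_rot: [-0.77, -3.046, -0.0]
ft_force: [-0.0, 0.8, -0.0]
gripper_width: 0.0856
grasp_force: 0.0
```

```bash

python3 -m inch '-.11 .95 0 0 0 -.12 1;-.11 .95 0 0 0 -.12 1;-.11 .95 0 0 0 -.12 1;-.11 .95 0 0 0 -.12 1;-.11 .95 0 0 0 -.12 1;-.11 .95 0 0 0 -.12 1'
python3 -m inch '-.74 .61 0 0 0 -.12 1;-.74 .61 0 0 0 -.12 1;-.74 .61 0 0 0 -.12 1;-.74 .61 0 0 0 -.12 1;-.74 .61 0 0 0 -.12 1;-.74 .61 0 0 0 -.12 1'
python3 - <<'E'
from h import *
s=ctrl.state();p,R=pose();print(s["joint_positions"],np.arctan2(R[1,0],R[0,0]),R[:,2]);print(row(p,R,[.519,-.0245,.31],-1.3)[0])
E
```

```text
t: 2.75
ee_pos: [0.4208, -0.1905, 0.3102]
ee_rot: [0.403, -3.115, -0.0]
ft_force: [0.5, -0.0, -0.7]
gripper_width: 0.0856
grasp_force: 0.0
t: 3.35
ee_pos: [0.4764, -0.1124, 0.3102]
ee_rot: [1.52, -2.749, -0.0]
ft_force: [0.1, 0.3, 0.1]
gripper_width: 0.0856
grasp_force: 0.0
[-4.03336146e-01  1.43005673e-01  2.78154412e-02  1.45588724e+00
 -1.29863862e-05 -1.41356631e+00] -2.131362481122076 [-2.63681151e-04  9.84016254e-05 -9.99999960e-01]
[-0.971  0.106  0.002  0.     0.    -0.132]
```

```bash

python3 -m inch '-.97 .11 0 0 0 -.132 1;-.97 .11 0 0 0 -.132 1;-.97 .11 0 0 0 -.132 1;-.97 .11 0 0 0 -.132 1;-.97 .11 0 0 0 -.132 1;-.97 .11 0 0 0 -.132 1;-.97 .11 0 0 0 -.132 1'
python3 - <<'E'
from h import *
d=ctrl.get_image("wrist");cv2.imwrite("pics/w1.png",d["pixels"]);p,R=pose();print(p,np.arctan2(R[1,0],R[0,0]));print("expect",proj(d,[.519,-.0245,.214]),proj(d,[.5121,.0006,.214]),proj(d,[.519,-.0245,.186]))
print("arc",proj(d,[.5676,-.0126,.18]))
E
```

```text
t: 4.05
ee_pos: [0.518, -0.0242, 0.3102]
ee_rot: [2.497, -1.906, -0.0]
ft_force: [-0.4, -0.8, 0.3]
gripper_width: 0.0855
grasp_force: 0.0
[ 0.51802574 -0.02424306  0.31024538] -1.3052441092585538
expect [321.97908182 209.28498082] [322.07952949 237.00350501] [321.99425412 199.09048397]
arc [270.26000981 195.93966513]
```

View pics/w1.png

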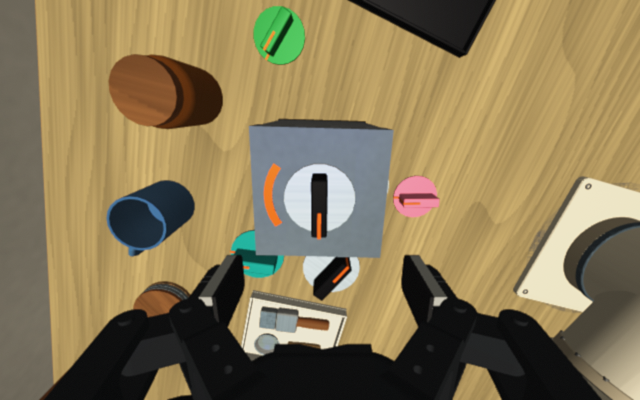

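The wrist view shows the flange centred at ≈(320,198), the bar vertical with its mark at the near end (319,225), and the arc at (272,195). The expected points agree to ~2 px. One measurement to refine.

```bash
python3 - <<'E'
from h import *
d=ctrl.get_image("wrist");h=cv2.cvtColor(d["pixels"],cv2.COLOR_BGR2HSV);B=(250,125,392,258)
k=np.zeros(h.shape[:2],np.uint8);k[150:250,275:365]=cv2.inRange(h,(0,0,170),(180,50,255))[150:250,275:365]
q=np.vstack([c for c in cv2.findContours(k,0,1)[0] if len(c)>8]);e=cv2.fitEllipse(cv2.convexHull(q));print(e,onz(d,*e[0],.186),"dia",e[1][0]/d["fx"]*np.linalg.norm(onz(d,*e[0],.186)-ray(d,*e[0])[0]))
n,l,st,c=cv2.connectedComponentsWithStats(orange(d,B))
for i in range(1,n):
    if st[i,4]>5:print(st[i],c[i],onz(d,*c[i],.18),onz(d,*c[i],.214))
k=np.zeros(h.shape[:2],np.uint8);k[165:248,300:340]=(cv2.inRange(h,(0,0,0),(180,255,60))|orange(d,B))[165:248,300:340]
r=cv2.minAreaRect(max(cv2.findContours(k,0,1)[0],key=len));print(r)
bx=cv2.boxPoints(r);print([onz(d,*x,.214).round(4) for x in bx])
E
```

```text
((319.0753479003906, 197.56118774414062), (68.24983215332031, 71.37792205810547), 90.6715087890625) [ 0.52205679 -0.02525253  0.186     ] dia 0.06458887020242768
[264 164  18  62 504] [270.72222222 194.06150794] [ 0.56756518 -0.01463249  0.18      ] [ 0.56389363 -0.0264077   0.214     ]
[317 213   5  26 113] [318.73451327 224.85840708] [0.51455647 0.00445954 0.18      ] [ 0.51795675 -0.00986272  0.214     ]
((319.0, 206.0), (64.0, 14.0), 90.0)
[array([ 0.5349, -0.052 ,  0.214 ]), array([ 0.5238, -0.055 ,  0.214 ]), array([0.5085, 0.0006, 0.214 ]), array([0.5205, 0.0039, 0.214 ])]
```

```bash

python3 -m inch '.01 -.025 -.0 0 0 0 1;.01 -.025 .5 0 0 0 .6;.01 -.025 .8 0 0 0 .4;.01 -.025 1 0 0 0 .4;.01 -.025 1 0 0 0 .4'
python3 -m inch '0 0 .02 0 0 0 .4;0 0 .02 0 0 0 .25;0 0 .02 0 0 0 .25;0 0 .02 0 0 0 .25'
python3 - <<'E'
from h import *
d=ctrl.get_image("wrist");s=ctrl.state();print(s["ee_pos"],s["ft_force"],s["gripper_width"]);cv2.imwrite("pics/w2.png",d["pixels"])
E
```

```text
t: 4.65
ee_pos: [0.5196, -0.0241, 0.2078]
ee_rot: [2.501, -1.898, -0.007]
ft_force: [-1.0, 0.5, 0.2]
gripper_width: 0.0341
grasp_force: 0.0
t: 5.05
ee_pos: [0.5211, -0.0243, 0.2091]
ee_rot: [-2.505, 1.895, -0.002]
ft_force: [0.6, 0.8, 0.9]
gripper_width: 0.0215
grasp_force: 0.0
[ 0.52099881 -0.02431547  0.2089803 ] [ 0.14270649  0.21299388 -0.63423471] 0.021708623048981066
```

View pics/w2.png

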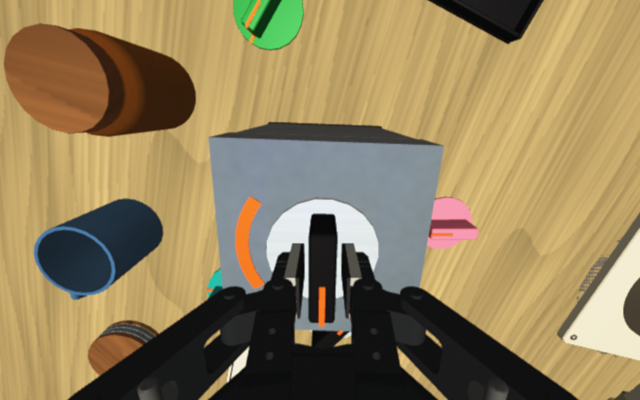

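The bar (322,265) sits midway between the pads (301 and 346), so I close.

```bash

python3 -m inch '0 0 .0 0 0 0 .18;0 0 0 0 0 0 .16;0 0 0 0 0 0 0.1;0 0 0 0 0 0 0;0 0 0 0 0 0 0'
python3 - <<'E'
from h import *
s=ctrl.state();print(s["ee_pos"],s["ft_force"],s["wrist_torque"],s["gripper_width"])
E
```

```text
t: 5.6
ee_pos: [0.5211, -0.0242, 0.2087]
ee_rot: [-2.505, 1.895, -0.001]
ft_force: [2.2, 1.4, 4.4]
gripper_width: 0.0128
grasp_force: 58.7
[ 0.52106805 -0.02420988  0.20866358] [2.24781448 1.42417331 4.38070198] [ 0.30245355 -0.41004331 -0.02342713] 0.012818919647076805
```

```bash

python3 -m inch '0 0 0 0 0 .013 0;0 0 -.005 0 0 .026 0;0 0 -.005 0 0 .026 0' | egrep 'pos|ft|wid'
python3 - <<'E'
from h import *
s=ctrl.state();p,R=pose();print(np.arctan2(R[1,0],R[0,0]),s["wrist_torque"],s["ft_force"])
E
```

```text
ee_pos: [0.5207, -0.0244, 0.2091]
ft_force: [0.7, -0.9, 5.5]
gripper_width: 0.013
-1.461359549500993 [ 0.02952991 -0.11793219 -0.06757303] [ 0.73331183 -0.92917088  5.54793357]
```

```bash

cat > st.py <<'E'
from h import *
s=ctrl.state();p,R=pose();print("psi",np.arctan2(R[1,0],R[0,0]).round(3),"Tz",s["wrist_torque"].round(2),"F",s["ft_force"].round(1),"z",p.round(4))
E
python3 -m inch '0 0 -.004 0 0 .015 0;0 0 -.008 0 0 .03 0;0 0 -.012 0 0 .045 0;0 0 -.012 0 0 .045 0' >/dev/null; python3 st.py
python3 -m inch '0 0 -.004 0 0 .015 0;0 0 -.008 0 0 .03 0;0 0 -.012 0 0 .045 0;0 0 -.012 0 0 .045 0' >/dev/null; python3 st.py
```

```text
psi -1.743 Tz [-0.04  0.06 -0.13] F [-0.4 -0.1  5.2] z [ 0.5206 -0.0244  0.21  ]
psi -2.023 Tz [-0.01  0.09 -0.05] F [-0.3  0.   3.4] z [ 0.5205 -0.0243  0.211 ]
```

```bash

python3 -m inch '0 0 -.004 0 0 .015 0;0 0 -.008 0 0 .03 0;0 0 -.012 0 0 .042 0;0 0 -.012 0 0 .042 0' >/dev/null; python3 st.py
python3 -m inch '0 0 -.01 0 0 0 0;0 0 -.01 0 0 0 0' >/dev/null; python3 st.py
```

```text
psi -2.285 Tz [ 0.07  0.1  -0.15] F [-0.5  0.8 -0.2] z [ 0.5204 -0.0242  0.212 ]
psi -2.285 Tz [-0.03 -0.44 -0.09] F [  1.9   0.6 -10.5] z [ 0.5204 -0.0242  0.2123]
```

```bash

python3 -m inch '0 0 .004 0 0 .01 0;0 0 .002 0 0 .01 0' >/dev/null; python3 st.py
python3 -m inch '0 0 -.002 0 0 .01 0;0 0 -.002 0 0 .01 0' >/dev/null; python3 st.py
python3 -m inch '0 0 -.002 0 0 .01 0;0 0 -.002 0 0 .01 0' >/dev/null; python3 st.py
```

```text
psi -2.35 Tz [ 0.08 -0.19 -0.3 ] F [  0.3  -0.5 -10.4] z [ 0.5203 -0.0242  0.2125]
psi -2.412 Tz [ 0.07 -0.05 -0.25] F [  0.9  -1.2 -11.2] z [ 0.5203 -0.0242  0.2128]
psi -2.474 Tz [ 0.1   0.03 -0.34] F [  0.3   0.4 -11.3] z [ 0.5203 -0.0242  0.213 ]
```

```bash

python3 -m inch '0 0 0 0 0 .01 0;0 0 0 0 0 .01 0' >/dev/null; python3 st.py
python3 -m inch '0 0 -.002 0 0 .01 0;0 0 -.002 0 0 .01 0' >/dev/null; python3 st.py
```

```text
psi -2.537 Tz [ 0.07  0.1  -0.27] F [ -0.2  -0.1 -11.8] z [ 0.5203 -0.0242  0.2132]
psi -2.6 Tz [ 0.01  0.12 -0.31] F [ -0.1  -1.1 -13. ] z [ 0.5204 -0.0243  0.2134]
```

```bash

python3 -m inch '0 0 -.002 0 0 .01 0;0 0 -.002 0 0 .01 0' >/dev/null; python3 st.py
```

```text
psi -2.662 Tz [ 0.29  0.29 -0.33] F [ -1.5   1.2 -11.8] z [ 0.5203 -0.024   0.2137]
```

```bash

python3 -m inch '0 0 .002 0 0 .01 0;0 0 .002 0 0 .01 0' >/dev/null; python3 st.py
python3 -m inch '0 0 0 0 0 .01 0;0 0 0 0 0 .01 0' >/dev/null; python3 st.py
```

```text
psi -2.725 Tz [ 0.25  0.26 -0.34] F [-1.4  1.7 -6.4] z [ 0.5208 -0.0242  0.2143]
psi -2.788 Tz [ 0.22  0.38 -0.08] F [-0.8  0.6  1.6] z [ 0.5213 -0.0244  0.215 ]
```

```bash

python3 -m inch '0 0 -.01 0 0 0 0;0 0 -.015 0 0 0 0' >/dev/null; python3 st.py
```

```text
psi -2.788 Tz [-0.   -0.26 -0.12] F [ 1.7  0.1 -2.6] z [ 0.5212 -0.0244  0.2157]
```

```bash

python3 -m inch '0 0 0 0 0 0 0' >/dev/null; python3 st.py
python3 -m inch '0 0 -.005 0 0 .004 0;0 0 -.005 0 0 .004 0' >/dev/null; python3 st.py
```

```text
psi -2.789 Tz [ 0.   -0.31 -0.13] F [ 1.6 -0.4 -1.1] z [ 0.5212 -0.0244  0.2156]
psi -2.817 Tz [-0.07 -0.09 -0.08] F [ 0.6 -0.5  2.3] z [ 0.521  -0.0244  0.2162]
```

```bash

python3 -m inch '0 0 -.004 0 0 .006 0;0 0 -.01 0 0 .006 0;0 0 -.01 0 0 .006 0' >/dev/null; python3 st.py
```

```text
psi -2.852 Tz [-0.09 -0.07 -0.03] F [ 0.3 -1.4  2. ] z [ 0.5208 -0.0243  0.217 ]
```

```bash

python3 -m inch '0 0 -.01 0 0 0 0;0 0 -.015 0 0 0 0;0 0 -.015 0 0 0 0' >/dev/null; python3 st.py
```

```text
psi -2.853 Tz [-0.13 -0.26 -0.03] F [ 1.7 -0.2  1.5] z [ 0.5208 -0.0243  0.2184]
```

Force stays positive and it follows freely, so it has been released. I'll lift slowly.

```bash

python3 -m inch '0 0 -.01 0 0 0 0;0 0 -.02 0 0 0 0;0 0 -.03 0 0 0 0;0 0 -.03 0 0 0 0' >/dev/null; python3 st.py
```

```text
psi -2.853 Tz [ 0.06 -0.01 -0.03] F [ 0.1  0.4 -1.6] z [ 0.5203 -0.0241  0.221 ]
```

```bash

python3 -m inch '0 0 -.02 0 0 0 0;0 0 -.04 0 0 0 0;0 0 -.06 0 0 0 0;0 0 -.06 0 0 0 0' >/dev/null; python3 st.py
```

```text
psi -2.853 Tz [0.01 0.01 0.05] F [-0.1  0.1 -2.3] z [ 0.5208 -0.0243  0.2276]
```

```bash

python3 -m inch '0 0 -.2 0 0 0 0;0 0 -.4 0 0 0 0;0 0 -.6 0 0 0 0;0 0 -.8 0 0 0 0;0 0 -.8 0 0 0 0' | egrep 'pos|ft|wid'
python3 -m inch '.1 -.15 0 0 0 0 0;.25 -.42 0 0 0 0 0;.4 -.7 0 0 0 0 0;.5 -.83 0 0 0 0 0' | egrep 'pos|ft|wid'
python3 -m inch '.17 -.28 0 0 0 0 0;.33 -.56 0 0 0 0 0;.45 -.75 0 0 0 0 0;.5 -.83 0 0 0 0 0;.5 -.83 0 0 0 0 0' | egrep 'pos|ft|wid'
python3 - <<'E'
from h import *
d=ctrl.get_image("wrist");cv2.imwrite("pics/w3.png",d["pixels"]);print(proj(d,[.449,-.307,.004]))
E
python3 st.py
```

```text
ee_pos: [0.5215, -0.0244, 0.3095]
ft_force: [-0.5, 0.0, -3.3]
gripper_width: 0.0131
ee_pos: [0.4959, -0.1198, 0.3059]
ft_force: [0.3, 0.2, -2.3]
gripper_width: 0.0133
ee_pos: [0.4716, -0.2126, 0.3063]
ft_force: [0.0, 0.1, -1.7]
gripper_width: 0.0129
[266.00565453 132.57969337]
psi -2.854 Tz [ 0.04  0.01 -0.02] F [-0.1  0.4 -3.3] z [ 0.4719 -0.2117  0.3066]
```

View pics/w3.png

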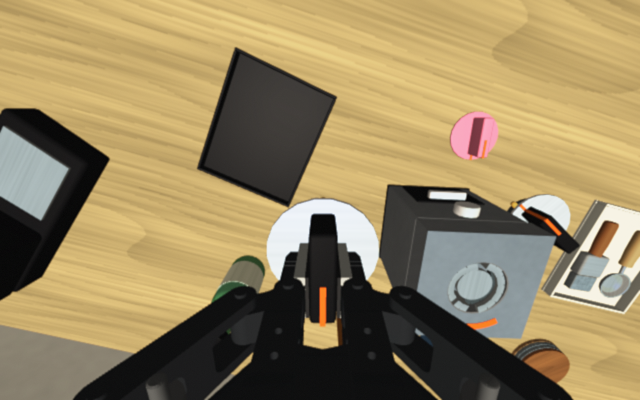

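The carrier is held upright, with its flange at (322,245). The tray's rim corners are at about (236,48), (336,97), (289,206) and (198,168). The bottle shows at (240,275), so I'll check its clearance too.

```bash
python3 - <<'E'
from h import *
d=ctrl.get_image("wrist");g=cv2.inRange(d["pixels"],(0,0,0),(75,75,75));k=np.zeros_like(g);k[35:212,185:345]=g[35:212,185:345]
k=cv2.morphologyEx(k,cv2.MORPH_CLOSE,np.ones((5,5)))
n,l,st,c=cv2.connectedComponentsWithStats(k);i=l[130,266];cs=cv2.findContours((l==i).astype(np.uint8),0,1)[0][0]
a=cv2.approxPolyDP(cs,8,True)[:,0];W=np.array([onz(d,*x,.022)[:2] for x in a]);print(a.tolist(),W.round(4).tolist(),W.mean(0),[np.linalg.norm(W[j]-W[j-1]).round(4) for j in range(len(W))])
s=ctrl.get_image("scene");b=ctrl.get_image("side");print("bottle",onz(s,240,197,.0),onz(b,295,166,0),"green",onz(s,280,202,.0))
p,R=pose();m=W.mean(0);print(row(p,R,[m[0],m[1],p[2]],-2.853)[0])
E
```

```text
[[235, 48], [197, 167], [287, 205], [335, 97]] [[0.3527, -0.3662], [0.5253, -0.3913], [0.5459, -0.2473], [0.3732, -0.222]] [ 0.44925443 -0.30668711] [np.float64(0.1457), np.float64(0.1745), np.float64(0.1454), np.float64(0.1745)]
bottle [ 0.69857603 -0.28037897  0.        ] [ 0.69138862 -0.28683064  0.        ] green [ 0.61394241 -0.1814156   0.        ]
[ 0.494 -0.853 -0.     0.     0.     0.   ]
```

```bash

python3 -m inch '.15 -.25 0 0 0 0 0;.3 -.5 0 0 0 0 0;.42 -.72 0 0 0 0 0;.49 -.85 0 0 0 0 0;.49 -.85 .2 0 0 0 0;.49 -.85 .5 0 0 0 0;.49 -.85 .8 0 0 0 0;.49 -.85 1 0 0 0 0' | egrep 'pos|ft|wid'
python3 -m inch '0 0 .3 0 0 0 0;0 0 .6 0 0 0 0;0 0 .85 0 0 0 0;0 0 1 0 0 0 0;0 0 1 0 0 0 0' | egrep 'pos|ft|wid'
python3 -m inch '0 0 .15 0 0 0 0;0 0 .3 0 0 0 0;0 0 .4 0 0 0 0;0 0 .45 0 0 0 0;0 0 .45 0 0 0 0' | egrep 'pos|ft|wid'; python3 st.py
```

```text
ee_pos: [0.4491, -0.306, 0.2054]
ft_force: [0.6, 0.8, -2.5]
gripper_width: 0.0132
ee_pos: [0.4488, -0.3057, 0.1053]
ft_force: [-0.1, -0.8, -1.8]
gripper_width: 0.0132
ee_pos: [0.4493, -0.307, 0.0623]
ft_force: [0.5, -0.5, -2.3]
gripper_width: 0.0133
psi -2.853 Tz [0.07 0.02 0.02] F [ 0.5 -0.5 -2.3] z [ 0.4493 -0.307   0.0623]
```

Now slow steps down by feel.

```bash

python3 -m inch '0 0 .02 0 0 0 0;0 0 .04 0 0 0 0;0 0 .06 0 0 0 0;0 0 .07 0 0 0 0;0 0 .07 0 0 0 0' >/dev/null;python3 st.py
python3 -m inch '0 0 .005 0 0 0 0;0 0 .01 0 0 0 0;0 0 .01 0 0 0 0' >/dev/null;python3 st.py
```

```text
psi -2.853 Tz [ 0.   -0.02 -0.06] F [-0.3  0.3 -1.7] z [ 0.4492 -0.3072  0.0552]
psi -2.853 Tz [-0.01 -0.02 -0.03] F [-0.3  0.4 -1.9] z [ 0.4492 -0.3073  0.0543]
```

```bash

python3 -m inch '0 0 .005 0 0 0 0;0 0 .01 0 0 0 0;0 0 .01 0 0 0 0' >/dev/null;python3 st.py
```

```text
psi -2.853 Tz [ 0.04 -0.05  0.01] F [ 0.6  0.4 -2.2] z [ 0.4492 -0.3072  0.0532]
```

```bash

python3 -m inch '0 0 .005 0 0 0 0;0 0 .01 0 0 0 0;0 0 .01 0 0 0 0' >/dev/null;python3 st.py
```

```text
psi -2.853 Tz [-0.03 -0.01 -0.04] F [-0.6  0.5 -2.4] z [ 0.4492 -0.3072  0.0522]
```

```bash

python3 -m inch '0 0 .005 0 0 0 0;0 0 .008 0 0 0 0;0 0 .008 0 0 0 0' >/dev/null;python3 st.py
```

```text
psi -2.853 Tz [ 0.02 -0.01  0.04] F [-0.1  0.2 -2.3] z [ 0.4492 -0.3072  0.0514]
```

```bash

python3 -m inch '0 0 .005 0 0 0 0;0 0 .008 0 0 0 0;0 0 .008 0 0 0 0' >/dev/null;python3 st.py
```

```text
psi -2.853 Tz [-0.    0.   -0.01] F [-0.6  0.2 -2.2] z [ 0.4492 -0.3072  0.0507]
```

```bash

python3 -m inch '0 0 .005 0 0 0 0;0 0 .008 0 0 0 0;0 0 .008 0 0 0 0' >/dev/null;python3 st.py
```

```text
psi -2.853 Tz [0.44 0.54 0.  ] F [-2.7  1.4  6.7] z [ 0.4492 -0.3073  0.0506]
```

Contact at z = 0.0506. I'll ease off a hair and open.

```bash

python3 -m inch '0 0 -.005 0 0 0 0;0 0 -.005 0 0 0 0' >/dev/null;python3 st.py
python3 -m inch '0 0 0 0 0 0 .2;0 0 0 0 0 0 .3;0 0 0 0 0 0 .4;0 0 0 0 0 0 .4'|egrep 'ft|wid|pos'
python3 -m inch '0 0 -.1 0 0 0 .5;0 0 -.3 0 0 0 .5;0 0 -.6 0 0 0 .5;0 0 -1 0 0 0 .5;0 0 -1 0 0 0 .5'|egrep 'ft|wid|pos'
python3 -m inch '0 0 -.3 0 0 0 .5;0 0 -.7 0 0 0 .5;0 0 -1 0 0 0 .5;0 0 -1 0 0 0 .5'|egrep 't:|ft|wid|pos'
python3 - <<'E'
from h import *
w=ctrl.get_image("wrist");s=ctrl.get_image("scene")
c=s["pixels"][100:250,240:410];cv2.imwrite("pics/end.png",np.vstack([cv2.resize(w["pixels"],(480,300)),cv2.resize(c,(480,300))]))
h=cv2.cvtColor(w["pixels"],cv2.COLOR_BGR2HSV);print(proj(w,[.4492,-.307,.029]))
E
```

```text
psi -2.853 Tz [0.26 0.25 0.03] F [-1.4  1.3  3.2] z [ 0.4493 -0.3073  0.0506]
ee_pos: [0.4493, -0.3073, 0.0503]
ft_force: [-0.6, 0.7, -0.2]
gripper_width: 0.0343
ee_pos: [0.4509, -0.3088, 0.156]
ft_force: [1.6, -0.3, 0.1]
gripper_width: 0.0424
t: 18.0
ee_pos: [0.4502, -0.3081, 0.2548]
ee_rot: [-0.451, 3.105, -0.009]
ft_force: [0.4, -0.5, -0.4]
gripper_width: 0.0423
[324.33474786 174.26250468]
```

View pics/end.png

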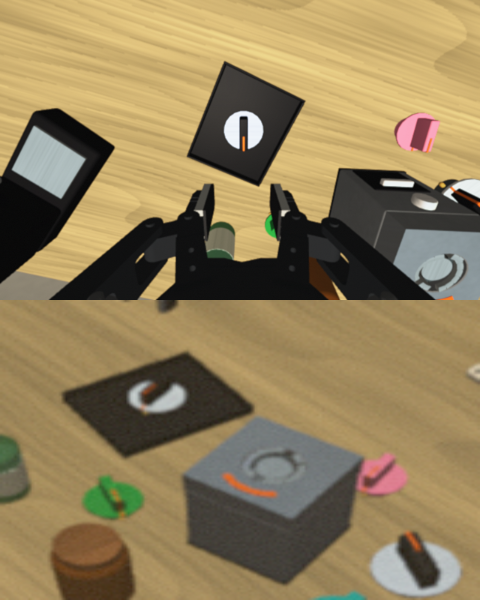

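The wrist view shows the carrier upright at (243,130), in the middle of the tray whose corners run from (225,63) to (261,186). The scene view shows the well empty and everything else in place. The robot is clear, so I'm handing in.

```bash
python3 -c "
from workcell import ctrl;print(ctrl.close_job())"
```

```text
the job is handed in; nothing more can be done
None
```

The carrier came free inside the orange arc and now stands upright in the middle of the black tray. Nothing else on the counter was touched, and the job was handed in after about 18 s of robot time.

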